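Pull the tall battery pack out of its snap-in holder

ROBOT

A 6-joint arm with a two-finger parallel gripper is mounted at the origin on a cart in front of the work surface, level with it; the furniture and walls round the work are solid. World frame = base frame: x ahead of the robot, y to its left, z up, the work surface at z = 0. Lengths are in m, angles in rad, forces in N, time in s.
With the tool pointing down it reaches from about 0.35 to 0.975 m from the base axis. Payload 4.9 kg.
Tool frame: the origin (TCP) lies where the fingers leave the gripper's body, on its centre line; the fingertips stand 73 mm ahead of it and the grasp point (between the pads) lies 54 mm ahead of it; z points along the fingers, y is the direction in which the jaws open and shut (so a half turn about z gives the same grasp; the last joint's range is limited). The gripper opens to 85 mm and grips with 20 to 120 N. Pads are 22 mm wide; open, the fingers measure 114 mm over their backs; the gripper's body (76 mm by 85 mm) begins 54 mm behind the grasp point. The pads swing forward as they close: fully open they stand 13 mm farther back than shut.
Start: joints at [-1.24, 0.053, 1.613, -0, 1.476, -0.119], TCP at [0.272, -0.563, 0.304] pointing down, gripper open.
Joint ranges: [-3.01, 3.01], [-1.01, 2.22], [0.06, 2.58], [-1.02, 4.17], [0.09, 2.62], [-3.14, 3.14]. Speed limits (rad/s): [2.57, 2.57, 3.14, 3.14, 3.14, 3.14].

INTERFACE

Orientations are given as a rotation vector (axis times angle).
In Python, from station import monitor, vision, workorder gives the robot as it stands.
- The arm moves only by the tool arm_command, never from a script. Its argument "rows" is text: rows parted by semicolons, each of 6 numbers parted by spaces: the shift along the world's x, y, z in mm, then the turn, a rotation vector about the world's x, y, z in degrees. In form: tx ty tz wx wy wz; .... A call has 1 to 12 rows; each row is the pose to reach, as a shift and turn from the pose measured when the call began; what a row does not reach only later rows make up. A row lasts 1/8 s, in which the tool goes at most 62.5 mm and 10.7 degrees, less where a joint would pass 70% of its speed; a pose out of reach is approached as far as the arm can. A call with a gripper value outside its range is refused whole. "jaw" is the opening, from 0 (shut) to 1 (fully open), set as the call begins (left out, the last holds). The fingers move at their own pace and stop on an object; "squeeze" is the grip in N (left out, the last holds). Time passes only in rows, so rows that repeat a pose let the fingers close. It gives the time, the measured TCP pose, the force and the opening at its end, in the units of the state.
- monitor.get_obs(): the state, without advancing time (a new reading comes with each control period).
- vision.get_image(name): name is "scene" or "side" or "wrist"; returns a dict with "frame" (400x640x3 uint8, red, green, blue), "vfov" (degrees; the focal length in pixels is half the picture's height over the tangent of half this angle, whatever the lens; pixels are square), "cx", "cy" (the principal point, pixels), "R" (3x3) and "t" (3): a world point X has camera coordinates R X + t; the wrist camera has in their place "T_tool_cam" (4x4, takes a point from camera to tool coordinates, whose origin is the TCP and whose axes are the flange's). Camera axes: x right, y down, z forward; pixel columns grow to the right and rows downward; lengths in m; the calibration is good to about 2 mm. A picture is of the moment at which its call begins: read the wrist's pose just before it. There is no depth.
- workorder.finish_job(): hands the job in, once; it reports no verdict.
The state is a dict: "t": time; "q": joint angles; "dq": joint speeds; "effort": joint torques, N m; "tool_pos": TCP position; "tool_rot": TCP orientation; "contact_force": force on the tool from outside, world axes, zero at the start; "wrist_torque": the same for the moment, N m; "opening": finger opening in m.
Only numpy, scipy, OpenCV 4.12 (cv2) and the standard library are available. Lean on these libraries where they do the work, as an engineer would, in place of code of your own. Each camera call takes 0.05 s, during which the arm holds its last target. There are 200 camera calls.

TASK

Pull the taller of the two battery packs out of the holder that its spring catches hold it in, straight out along the rails. Leave it standing upright on the worktop right in front of that holder's mouth, clear of it by a gap of about 30 mm. Leave the slim pack in its own holder and do not disturb the other things.

Things in the scene. Friction and masses are not known exactly. Their poses are not given: they have to be found in the camera images.
- pack_tall: the taller of two battery packs, stands on the worktop: grey body 100 mm long (x), 54 wide (y), top at z = 54 mm; slick black shoe under it 64 wide, 10 high; 0.45 kg. Origin at the centre of its underside, x to its back end, z up. Black grip rib across the top, free all round: x = 0 to 12 mm, 40 wide (y), 16 mm above the body
- pack_tall_rib (a point): centre of the top of the tall pack's rib, 70 mm above the worktop, at x = 6 mm of the pack, axes as the pack; hook the rib from behind or pinch it across its 12 mm
- pack_slim: the lower, slim one of two battery packs, stands on the worktop: grey body 100 mm long (x), 54 wide (y), top at z = 26 mm; slick black shoe under it 64 wide, 10 high; 0.28 kg. Origin at the centre of its underside, x to its back end, z up. Black grip rib across the top, free all round: x = 0 to 12 mm, 40 wide (y), 16 mm above the body
- holder_a: holder of the tall pack: aluminium U-frame screwed to the worktop, twin of the other, 118 mm wide over its feet; may be the left or right one. Origin on the worktop, where the origin of a pack fully in lies; x to its back, so the pack comes out along -x, roughly to the robot. Back stop 22 mm high at x = 52 to 57. Side rails 16 mm high, 78 mm apart outside, lips over the pack's flanges
- holder_a_mouth (a point): middle of the open mouth of the tall pack's holder, on the worktop between the front ends of the rails, 25 mm in front of the holder's origin; the rails run 75 mm back from here. In each rail, 45 mm behind the mouth, a spring roller sits in a notch of the pack; some 10 to 15 N of pull frees it within the first 10 mm
- holder_b: holder of the slim pack: aluminium U-frame screwed to the worktop, twin of the other, 118 mm wide over its feet; may be the left or right one. Origin on the worktop, where the origin of a pack fully in lies; x to its back, so the pack comes out along -x, roughly to the robot. Back stop 22 mm high at x = 52 to 57. Side rails 16 mm high, 78 mm apart outside, lips over the pack's flanges
- bush_brass: brass reducing bush, 35 mm wide, 30 high, standing; bystander; origin at the centre of its underside
- hex_nipple: galvanised hexagon nipple, 45 mm wide, 46 high, standing; bystander; origin at the centre of its underside
- adjustable_spanner: steel adjustable spanner, 209 mm long, 47 wide, 11 thick, lying at the back; bystander; origin at the centre of its underside, y along its length
- tape_measure: yellow and black tape measure, 34 x 85 x 66 mm; bystander; origin at the centre of its underside
- union_brass: brass union half, 46 x 40 x 40 mm, at the left; bystander; origin at the centre of its underside
- pliers: red-grip pliers, 63 x 196 x 13 mm, lying; bystander; origin at the centre of its underside

How it is judged:
On the way:
1. the tall pack is drawn past its catches, 20 to 70 mm out, still level between the rails (x of pack_tall in the frame of holder_a between -0.07 and -0.02 m and angle between pack_tall's own z axis and vertical below 0.15 rad), for 0.05 s.
At the end, for the whole second after the job is handed in: The tall pack stands upright (within 0.1 rad), at rest on the worktop, its rear end 3 to 90 mm in front of the mouth of its holder's rails and its origin within 45 mm of the holder's centre line; the slim pack is still in its holder (origins within 8 mm) (x of pack_tall in the frame of holder_a between -0.165 and -0.078 m and y of pack_tall in the frame of holder_a between -0.045 and 0.045 m and height (world z) of pack_tall below 0.006 m and angle between pack_tall's own z axis and vertical below 0.1 rad and linear speed of pack_tall below 0.02 m/s and horizontal distance between pack_slim and holder_b below 0.008 m); the robot touches nothing.
It fails at once if the slim pack is drawn more than 8 mm from its place (distance of pack_slim from where it was at the start of the episode above 0.008 m).
It fails at once if one of the bush, nipple, union, spanner, tape measure or pliers is moved by more than 20 mm (distance of any of bush_brass, hex_nipple, adjustable_spanner, tape_measure, union_brass, pliers from where it was at the start of the episode above 0.02 m).
It fails at once if the tall pack is tipped by more than 0.5 rad (angle between pack_tall's own z axis and vertical above 0.5 rad).
It also fails if it takes over 35 s, if anything falls off the work surface, if the arm or the gripper's body presses on something with over 40 N, if the wrist force passes 120 N, or if a joint passes its speed limit or range.

## Working session

There is one attempt and no reset: what is moved stays moved. The work goes in short steps, Python scripts to look and compute and a tool call to move; the robot and the scene stay as the last step left them, time stands still between calls to the robot, and variables do not carry over. Pictures are saved under pics/ and viewed, about 8 in all and at most 12, crops included, and the job is handed in when it is done.

Besides the shell and the picture viewer there is one more tool, called after "Emit:" as name(argument=value, ...) on one line, values as JSON. arm_command: Moves the arm, as the interface text tells. Its arguments: {"type":"object","properties":{"rows":{"type":"string"},"jaw":{"type":"number"},"squeeze":{"type":"number"}},"required":["rows"]}

```bash
mkdir -p pics; cat > h.py <<'E'
import numpy as np, cv2
from station import monitor, vision, workorder
from scipy.spatial.transform import Rotation as Ro
def grab(name,fn):
    o=monitor.get_obs(); im=vision.get_image(name); cv2.imwrite('pics/'+fn,im['frame'][:,:,::-1])
    d={k:np.array(v) for k,v in im.items() if k!='frame'}; d['tp']=o['tool_pos']; d['tr']=o['tool_rot']
    np.savez('pics/'+fn[:-4]+'.npz',**d); return o,im
def cam(fn):
    d=np.load('pics/'+fn+'.npz'); f=200/np.tan(np.radians(float(d['vfov']))/2)
    if 'R' in d: R=d['R'];t=d['t']
    else:
        T=d['T_tool_cam']; Rw=Ro.from_rotvec(d['tr']).as_matrix()
        Rc=Rw@T[:3,:3]; c=Rw@T[:3,3]+d['tp']; R=Rc.T; t=-R@c
    return f,float(d['cx']),float(d['cy']),R,t
def ray(fn,u,v,z):
    f,cx,cy,R,t=cam(fn); c=-R.T@t; w=R.T@np.array([(u-cx)/f,(v-cy)/f,1]); return c+w*(z-c[2])/w[2]
def proj(fn,X):
    f,cx,cy,R,t=cam(fn); p=R@np.array(X)+t; return f*p[0]/p[2]+cx,f*p[1]/p[2]+cy
E
python3 - <<'E'
from h import *
o,im=grab('scene','s1.png'); print(o)
o,im=grab('side','d1.png')
a=cv2.imread('pics/s1.png');
for n in ('s1','d1'):
    f,cx,cy,R,t=cam(n); print(n,f,-R.T@t,R[2])
E
```

```text
{'t': 0.0, 'q': array([-1.23997699e+00,  5.33659551e-02,  1.61431554e+00, -1.15916487e-05,
        1.47602529e+00, -1.19006140e-01]), 'dq': array([ 0.00051026, -0.0007605 , -0.00063685, -0.00060765,  0.00067685,
       -0.0007841 ]), 'effort': array([-4.66621696e-04, -3.93677723e+01, -3.70177460e+01, -1.79334693e-04,
        7.02415840e-03,  3.62197525e-06]), 'tool_pos': array([ 0.27159058, -0.56236525,  0.30264437]), 'tool_rot': array([-3.06041860e+00, -7.00175183e-01,  3.68821415e-04]), 'contact_force': array([-0.05252113,  0.33377675, -0.44334079]), 'wrist_torque': array([-0.0024337 ,  0.03631721, -0.01322427]), 'opening': 0.08531237361256679}
s1 396.0025681554409 [ 0.01930484 -0.63433099  0.46528716] [ 0.58510747  0.69332896 -0.42064737]
d1 413.10474810655745 [0.18606301 0.83890636 0.52855426] [ 0.34298422 -0.82745687 -0.44460876]
```

View pics/s1.png

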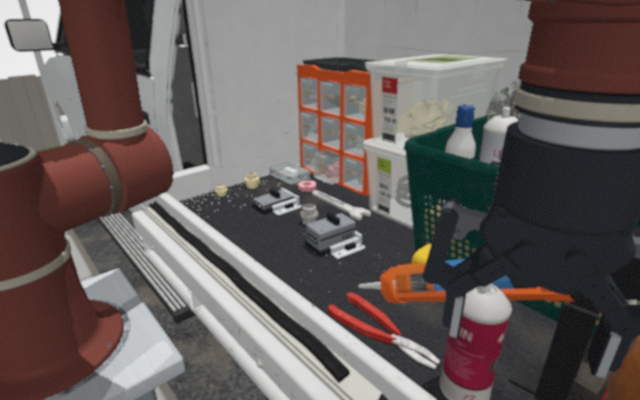

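View pics/d1.png

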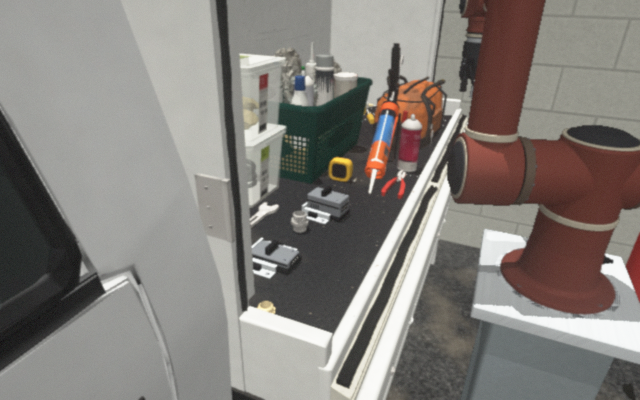

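The scene view shows one pack near (332,232), which looks taller, and another near (275,200). The nipple is between them at (310,212). In the side view they are at (328,202) and (275,255). I'll enlarge both.

```bash
python3 - <<'E'
import cv2,numpy as np
a=cv2.imread('pics/s1.png')[165:265,235:385]; b=cv2.imread('pics/d1.png')[175:285,235:365]
a=cv2.resize(a,(750,500),interpolation=cv2.INTER_CUBIC); cv2.imwrite('pics/s1c.png',a)
b=cv2.resize(b,(650,550),interpolation=cv2.INTER_CUBIC); cv2.imwrite('pics/d1c.png',b)
E
```

```text
(no output)
```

View pics/s1c.png

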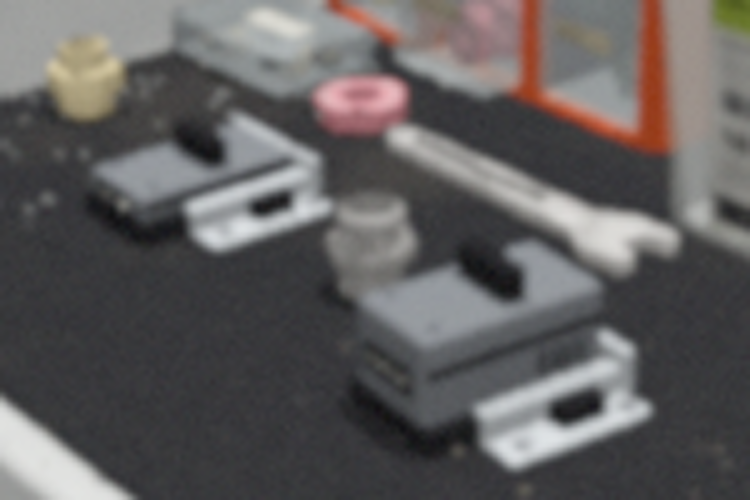

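View pics/d1c.png

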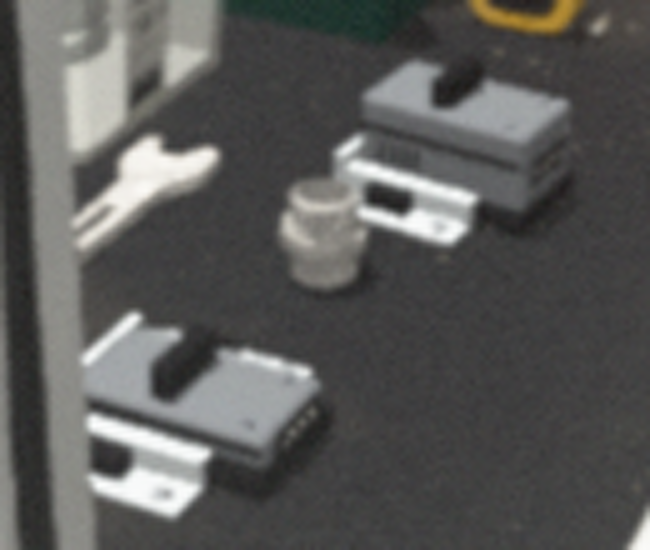

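Scene crop (×5): the right-hand pack is the tall one. Its top corners are at about (360,297), (428,350), (605,290) and (540,243), and the rib is at (490,262). In the side crop, its top corners are at (363,98), (525,150), (570,105) and (415,62).

```bash
python3 - <<'E'
from h import *
S=[(360,297),(428,350),(605,290),(540,243)]; D=[(525,150),(570,105),(415,62),(363,98)]
for n,P,off in(('s1',S,(235,165)),('d1',D,(235,175))):
    Q=np.array([ray(n,u/5+off[0],v/5+off[1],.054) for u,v in P]); print(n,Q.round(4).tolist(),Q.mean(0).round(4))
    print([np.linalg.norm(Q[i]-Q[(i+1)%4]).round(4) for i in range(4)])
    for i,j in((0,3),(1,2)) if n=='s1' else ((0,3),(1,2)):
        e=Q[j]-Q[i]; print('yaw',np.degrees(np.arctan2(e[1],e[0])))
P=[('s1',490,254,235,165,.07),('d1',460,75,235,175,.07),('s1',370,240,235,165,.03),('d1',322,240,235,175,.03),('s1',200,140,235,165,.042),('d1',185,360,235,175,.042)]
for n,u,v,a,b,z in P: print(n,ray(n,u/5+a,v/5+b,z).round(3))
E
```

```text
s1 [[0.4972, -0.0365, 0.054], [0.4888, -0.0914, 0.054], [0.5814, -0.1036, 0.054], [0.5922, -0.0515, 0.054]] [ 0.5399 -0.0708  0.054 ]
[np.float64(0.0556), np.float64(0.0934), np.float64(0.0532), np.float64(0.0961)]
yaw -8.981753226759418
yaw -7.491739598625043
d1 [[0.4916, -0.0208, 0.054], [0.4885, -0.0783, 0.054], [0.5821, -0.0914, 0.054], [0.5888, -0.0391, 0.054]] [ 0.5377 -0.0574  0.054 ]
[np.float64(0.0575), np.float64(0.0945), np.float64(0.0527), np.float64(0.0989)]
yaw -10.670415147473292
yaw -7.967459492765162
s1 [ 0.546 -0.067  0.07 ]
d1 [ 0.541 -0.056  0.07 ]
s1 [0.566 0.041 0.03 ]
d1 [0.562 0.065 0.03 ]
s1 [0.56  0.174 0.042]
d1 [0.561 0.199 0.042]
```

```bash
python3 - <<'E'
from h import *
b=ray('d1',407,170,0); print('can base',b)
for z in (.1,.15,.2,.25,.3): print(z,proj('d1',b+[0,0,z]), proj('s1',b+[0,0,z]))
for u,v in((372,192),(396,45),(385,130)): print([ray('d1',u,v,z).round(2).tolist() for z in(0,.1,.2,.3)])
E
```

```text
can base [ 0.41361058 -0.45237462  0.        ]
0.1 (np.float64(410.52396192148154), np.float64(141.45164484070955)) (np.float64(460.58684023550364), np.float64(327.3416778345431))
0.15 (np.float64(412.37531454892843), np.float64(126.45344863113802)) (np.float64(466.2410670369227), np.float64(296.08419510761473))
0.2 (np.float64(414.2903470387744), np.float64(110.93936849070364)) (np.float64(472.4030084090417), np.float64(262.0199838957443))
0.25 (np.float64(416.2724024219999), np.float64(94.8823218237761)) (np.float64(479.14426336500264), np.float64(224.75323324278415))
0.3 (np.float64(418.3250618981774), np.float64(78.25329658097147)) (np.float64(486.55055771317865), np.float64(183.81003697754784))
[[0.47, -0.24, 0.0], [0.42, -0.03, 0.1], [0.36, 0.17, 0.2], [0.31, 0.37, 0.3]]
[[1.35, -4.09, 0.0], [1.13, -3.15, 0.1], [0.91, -2.22, 0.2], [0.69, -1.29, 0.3]]
[[0.6, -0.86, 0.0], [0.52, -0.54, 0.1], [0.44, -0.21, 0.2], [0.36, 0.11, 0.3]]
```

Emit:
arm_command(rows="0 20 55 0 0 0; 15 80 60 0 0 10; 35 140 60 0 0 20; 55 200 60 0 0 30; 80 255 60 0 0 40; 110 310 60 0 0 50; 145 360 50 0 0 55.7; 180 405 30 0 0 55.7; 210 445 0 0 0 55.7; 235 480 -30 0 0 55.7; 250 499 -50 0 0 55.7; 250 499 -50 0 0 55.7", jaw=1)

```text
t: 1.6
tool_pos: [0.5208, -0.0619, 0.25]
tool_rot: [-2.373, -2.049, 0.007]
contact_force: [-0.7, -0.6, 0.2]
opening: 0.0857
```

```bash
python3 - <<'E'
from h import *
o,im=grab('wrist','w1.png'); print(o['t'],o['tool_pos'],o['tool_rot'],o['q'])
for X in [(.54,-.064,.07),(.54,-.064,.054)]: print(proj('w1',X))
E
```

```text
1.6 [ 0.52079969 -0.06193889  0.24995012] [-2.37309187 -2.04939986  0.0066356 ] [-2.60289877e-01 -1.46671118e-01  1.89683844e+00 -9.39237088e-05
  1.39880552e+00 -1.14149576e-01]
(np.float64(344.0289677485444), np.float64(189.26059824867846))
(np.float64(342.54303071261677), np.float64(184.020495207794))
```

View pics/w1.png

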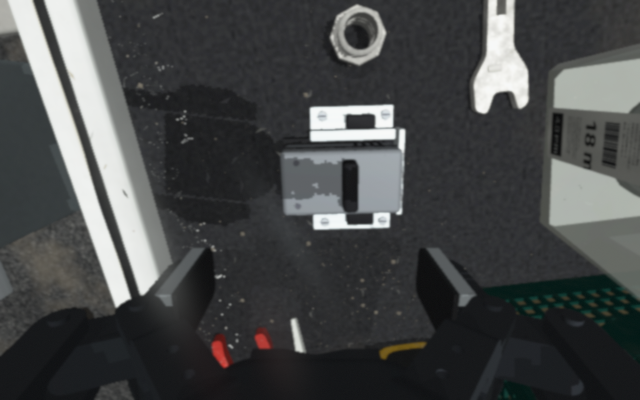

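The wrist view shows the tall pack's top with corners at about (282,150), (285,216), (403,214) and (402,149). The rib is centred at about (350,186), and the holder feet are at (352,117) and (351,221).

```bash
python3 - <<'E'
from h import *
Q=np.array([ray('w1',u,v,.054) for u,v in [(282,150),(285,216),(403,214),(402,149)]]); print(Q.round(4),Q.mean(0))
print([np.linalg.norm(Q[i]-Q[(i+1)%4]).round(4) for i in range(4)])
for i,j in((0,3),(1,2)): e=Q[j]-Q[i]; print('yaw',np.degrees(np.arctan2(e[1],e[0])))
print('rib',ray('w1',350,186,.07), [ray('w1',350,v,.07).round(4).tolist() for v in(160,212)])
F=np.array([ray('w1',u,v,.002) for u,v in[(310,107),(394,105),(389,228),(314,229)]]);print('feet',F.round(4))
f,cx,cy,R,t=cam('w1');print(-R.T@t)
o=monitor.get_obs();M=Ro.from_rotvec(o['tool_rot']).as_matrix();print('tool y ang',np.degrees(np.arctan2(M[1,1],M[0,1])),M[:,2])
E
```

```text
[[ 0.4965 -0.0299  0.054 ]
 [ 0.4895 -0.0843  0.054 ]
 [ 0.5861 -0.0965  0.054 ]
 [ 0.5894 -0.0426  0.054 ]] [ 0.54038706 -0.06331367  0.054     ]
[np.float64(0.0549), np.float64(0.0974), np.float64(0.0539), np.float64(0.0939)]
yaw -7.82496466917151
yaw -7.1936412697712555
rib [ 0.54478835 -0.06210708  0.07      ] [[0.5471, -0.0423, 0.07], [0.5423, -0.0828, 0.07]]
feet [[ 0.5217 -0.0021  0.002 ]
 [ 0.597  -0.0114  0.002 ]
 [ 0.5822 -0.1294  0.002 ]
 [ 0.508  -0.1198  0.002 ]]
[0.52988708 0.00650904 0.32001965]
tool y ang -8.446325501342498 [-4.63371464e-03  7.98417892e-04 -9.99988946e-01]
```

Emit:
arm_command(rows="25 -1.5 -40 0 0 1.1; 25 -1.5 -80 0 0 1.1; 25 -1.5 -105 0 0 1.1; 25 -1.5 -120 0 0 1.1; 25 -1.5 -120 0 0 1.1")

```text
t: 2.28
tool_pos: [0.5457, -0.0651, 0.1315]
tool_rot: [-2.357, -2.071, 0.006]
contact_force: [-0.4, 0.6, 0.7]
opening: 0.0851
```

Emit:
arm_command(rows="0 0 0 0 0 0; 0 0 0 0 0 0; 0 0 0 0 0 0; 0 0 0 0 0 0; 0 0 0 0 0 0; 0 0 0 0 0 0; 0 0 0 0 0 0; 0 0 0 0 0 0", jaw=0, squeeze=50)

```text
t: 3.28
tool_pos: [0.5461, -0.0651, 0.1321]
tool_rot: [-2.358, -2.071, 0.005]
contact_force: [-2.0, 0.4, 5.2]
opening: 0.0107
```

Emit:
arm_command(rows="-3 0.4 0 0 0 0; -6 0.8 0 0 0 0; -9 1.1 0 0 0 0; -12 1.5 0 0 0 0; -16 2 0 0 0 0; -20 2.5 0 0 0 0; -24 3.1 0 0 0 0; -28 3.6 0 0 0 0; -33 4.2 0 0 0 0; -38 4.8 0 0 0 0; -38 4.8 0 0 0 0")

```text
t: 4.65
tool_pos: [0.5075, -0.0603, 0.1321]
tool_rot: [-2.357, -2.071, 0.006]
contact_force: [-1.2, -0.2, 4.3]
opening: 0.0104
```

```bash
python3 - <<'E'
from h import *
o,im=grab('wrist','w2.png'); print(o['t'],o['tool_pos'],o['contact_force'],o['wrist_torque'],o['opening'])
E
```

```text
4.65 [ 0.50746585 -0.0602612   0.13213025] [-1.16582056 -0.23310224  4.34870887] [-0.03739265  0.10179174 -0.00128145] 0.010365027649623292
```

View pics/w2.png

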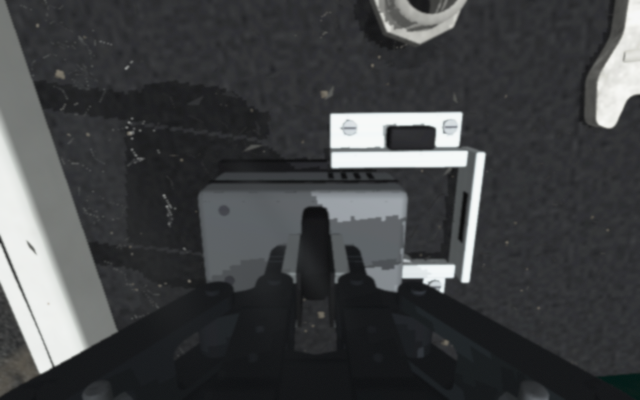

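The rib is pinched at about (315,250). The pack is about 38 mm out and square with the rails, and the back stop at (472,215) is now exposed. I'll draw it the rest of the way.

Emit:
arm_command(rows="-6 0.8 0 0 0 0; -12 1.5 0 0 0 0; -18 2.3 0 0 0 0; -24 3.1 0 0 0 0; -30 3.8 0 0 0 0; -36 4.6 0 0 0 0; -42 5.4 0 0 0 0; -48 6.1 0 0 0 0; -54 6.9 0 0 0 0; -60 7.7 0 0 0 0; -66 8.5 0 0 0 0; -66 8.5 0 0 0 0")

```text
t: 6.2
tool_pos: [0.4407, -0.0517, 0.1321]
tool_rot: [-2.356, -2.07, 0.008]
contact_force: [-2.3, 0.2, 4.8]
opening: 0.0104
```

Emit:
arm_command(rows="0 0 0 0 0 0; 0 0 0 0 0 0; 0 0 0 0 0 0; 0 0 0 0 0 0; 0 0 0 0 0 0; 0 0 0 0 0 0; 0 0 0 0 0 0; 0 0 0 0 0 0", jaw=1)

```text
t: 7.2
tool_pos: [0.4407, -0.0516, 0.1321]
tool_rot: [-2.356, -2.07, 0.008]
contact_force: [0.2, -0.3, -0.1]
opening: 0.0853
```

Emit:
arm_command(rows="0 0 15 0 0 0; 0 0 40 0 0 0; 0 0 80 0 0 0; 0 0 120 0 0 0; 0 0 120 0 0 0; 0 0 120 0 0 0")

```text
t: 7.95
tool_pos: [0.4405, -0.0516, 0.2523]
tool_rot: [-2.356, -2.07, 0.008]
contact_force: [-0.4, 0.0, -0.3]
opening: 0.0855
```

```bash
python3 - <<'E'
from h import *
o,im=grab('wrist','w3.png'); print(o['t'],o['tool_pos'],o['contact_force'],o['opening'])
grab('side','d3.png'); b=cv2.imread('pics/d3.png')[150:300,230:430]
b=cv2.resize(b,(800,600),interpolation=cv2.INTER_CUBIC); cv2.imwrite('pics/d3c.png',b)
E
```

```text
7.95 [ 0.44054779 -0.05158905  0.25227788] [-0.41942812  0.04514738 -0.32116309] 0.08547835956590724
```

View pics/w3.png

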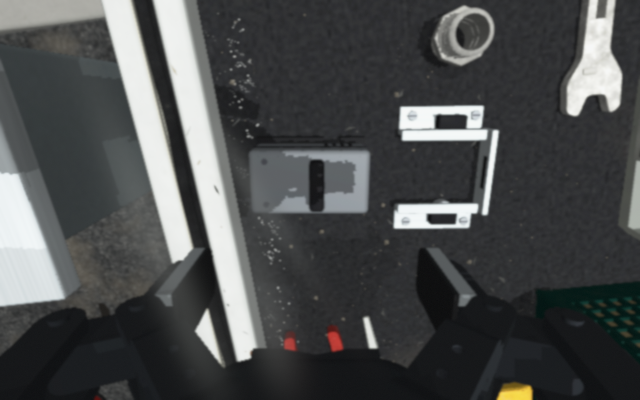

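View pics/d3c.png

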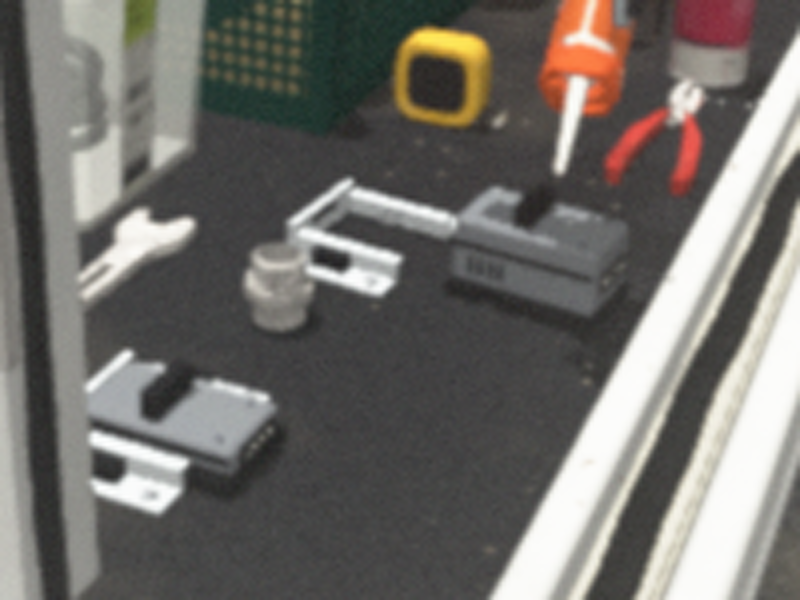

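The wrist view shows the pack standing free with top corners at about (250,149), (250,214), (370,213) and (369,149). The holder's feet are at (400–484,107) and (393–470,228). The side view shows the pack upright and the slim pack and nipple still in place. I'll check the gap, then hand in.

```bash
python3 - <<'E'
from h import *
Q=np.array([ray('w3',u,v,.054) for u,v in [(250,149),(250,214),(370,213),(369,149)]]).mean(0)
F=np.array([ray('w3',u,v,.002) for u,v in[(400,107),(484,106),(470,228),(393,229)]])
e=F[1]-F[0]+F[2]-F[3]; e=e[:2]/np.linalg.norm(e[:2]); H=F.mean(0)[:2]-.0125*e
d=Q[:2]-H; print('pack in holder',d@e, e[0]*d[1]-e[1]*d[0], 'rear gap', -.025-(d@e+.05)); o=monitor.get_obs(); print(o['t'])
workorder.finish_job()
E
```

```text
pack in holder -0.10757693742284045 0.00319239133954749 rear gap 0.03257693742284045
8.05
the job is handed in; nothing more can be done
```

I pulled the tall pack straight out of its holder and left it standing in front of the mouth. The job is handed in at about 8 s of the 35 s allowed; no verdict is reported.

I pinched the rib and drew the pack about 105 mm along the rails past the catches. It was still square with the rails at about 38 mm out. Then I released it and lifted the gripper 120 mm clear.

- **Tall pack:** the last wrist picture puts it at x ≈ −108 mm and y ≈ +3 mm in the holder's frame, a rear gap of about 33 mm. It looks upright.
- **Slim pack and other things:** the slim pack and the nipple looked in place in the last side picture, as did the visible part of the spanner, the tape measure and the pliers. The bush and the union were not checked again; the arm did not come near the bench on their side.
- **Contact:** the force on the tool after lifting was about zero, so the robot touches nothing.

No check failed. The first two camera measurements of the pack's y differed by about 13 mm; the closer wrist picture settled that.

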